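Free the jammed tin from the feed chute

TASK

A round lidded tin too wide for the outlet has jammed under the two hold-down lips of the small sloping feed chute. Nudge it back up the chute until it is clear of the lips, then lift it out and set it down, lid up, in the square open tray. Leave the identical tin that stands on the table where it is.

Things in the scene. Friction and masses are not known exactly. Their poses are not given: they have to be found in the camera images.
- jammed_tin: round whitish lidded metal tin lying in the chute, 49 mm across, 17 high, about 0.06 kg; origin at its underside's centre, z out of the lid. The shoulders stop it downhill, the lips upward; otherwise it is loose, and friction holds it anywhere on the slope. Its centre starts about 14 mm downhill of lip_end
- feed_chute: fixed steel chute on two feet, 190 mm long, 64 wide; origin on the table under its middle, z up, x level, pointing uphill (away from the robot, turned up to 20 degrees). Floor rises 10 degrees to +x: 40 mm above the table over the origin. Upper channel 53 mm wide, walls 7 mm above the floor, top open; below it shoulders narrow it to an outlet 42 mm wide, walls 12 mm high, open
- lip_end (a point): point on the chute's floor, mid-channel, below the uphill ends of the two hold-down lips (32 mm downhill of the chute's middle). The lips run 40 mm downhill from here, one on either side, 22 mm above the floor, 3 mm thick, with a 37 mm wide slot between them, open above, where fingers fit. The tin lifts free once its centre is 19 mm or more uphill of this point
- tray: fixed grey square open tray, 130 mm outside, walls 4 mm thick, on four 7 mm rubber feet, rim 29 mm above the table; origin on the table under its centre, z up, sides along x and y; inner floor 122 mm square, 11 mm above the table
- spare_tin: an identical tin standing on the table between chute and tray, not to be moved; origin at the centre of its underside
There are look-alikes about, which are no part of the job. Leave any green look-alike of the jammed_tin alone.

How it is judged:
On the way:
1. the jammed tin has been moved back up the chute, clear of the lips, and is still in the channel (x of jammed_tin in the frame of feed_chute between -0.015 and 0.1 m and y of jammed_tin in the frame of feed_chute between -0.02 and 0.02 m and z of jammed_tin in the frame of feed_chute between 0.03 and 0.062 m).
At the end, for the whole second after the job is handed in: the tin that was jammed lies at rest and flat (within 10 degrees), lid up, on the floor of the tray, anywhere within its walls, and the spare tin is within 30 mm of where it stood (x of jammed_tin in the frame of tray between -0.045 and 0.045 m and y of jammed_tin in the frame of tray between -0.045 and 0.045 m and z of jammed_tin in the frame of tray below 0.017 m and angle between jammed_tin's own z axis and vertical below 0.17 rad and linear speed of jammed_tin below 0.02 m/s and distance of spare_tin from where it was at the start of the episode below 0.03 m); the robot touches nothing.
It fails at once if the spare tin is moved more than 30 mm (distance of spare_tin from where it was at the start of the episode above 0.03 m).
It fails at once if the tin is dropped into the tray from more than 40 mm above its floor instead of being set down (horizontal distance between jammed_tin and tray below 0.06 m and z of jammed_tin in the frame of tray above 0.051 m and contact force between jammed_tin and the fingers below 0.02 N).
It also fails if it takes over 45 s, if anything falls off the work surface, if the arm or the gripper's body presses on something with over 40 N, if the wrist force passes 120 N, or if a joint passes its speed limit or range.

ROBOT

A 6-joint arm with a two-finger parallel gripper is mounted at the origin on a cart in front of the work surface, level with it; the furniture and walls round the work are solid. World frame = base frame: x ahead of the robot, y to its left, z up, the work surface at z = 0. Lengths are in m, angles in rad, forces in N, time in s.
With the tool pointing down it reaches from about 0.3 to 0.775 m from the base axis. Payload 14.6 kg.
Tool frame: the origin (TCP) lies midway between the tips of the shut fingers; the grasp point (between the pads) lies 19 mm behind it (grasp_offset is the distance from the TCP to the grasp point, in m); z points along the fingers, y is the line along which they close (so a half turn about z gives the same grasp; the last joint's range is limited). The gripper opens to 94 mm and grips with 3 to 60 N. Pads are 16 mm wide; open, the fingers measure 119 mm over their backs; the gripper's body (75 mm by 177 mm) begins 78 mm behind the grasp point.
Start: joints at [1.124, 0.3, 1.521, -0, 1.321, -0.067], TCP at [0.204, 0.511, 0.205] pointing down, gripper open.
Joint ranges: [-3.03, 3.03], [-0.79, 2.21], [0.23, 2.52], [-1.04, 4.18], [0, 3.07], [-2.55, 2.55]. Speed limits (rad/s): [2.22, 2.22, 2.57, 3.14, 3.14, 3.14].

INTERFACE

Orientations are given as [roll, pitch, yaw] about the fixed x, y, z axes, in that order (R = Rz(yaw) Ry(pitch) Rx(roll)).
In Python, from station import * gives the robot as it stands. The module is installed in compiled form; this text tells all that it offers.
- The arm moves only by the tool send_rows, never from a script. Its argument "rows" is a list of rows, each an object of numbers: "dx", "dy", "dz": the shift along the tool's x, y, z in mm; "roll": the turn about the tool's z in degrees; "jaw": the closure, from -1 (fully open) to 1 (shut). In form: [{"dx": .., "dy": .., "dz": .., "roll": .., "jaw": ..}, ...]. A call has 1 to 12 rows; each row shifts and turns the commanded pose from where the row before left it, along the tool's axes as they then stand; what a row does not reach is not made up. A row lasts 1/12 s, in which the tool goes at most 41.7 mm and 7.16 degrees, less where a joint would pass 70% of its speed; a pose out of reach is approached as far as the arm can. A call is refused whole if a number of a shift passes 41.7 or a number of a turn 7.16, either way. A call with a gripper value outside its range is refused whole. The fingers move at their own pace and stop on an object; "force" is the grip in N (left out, the last holds). Time passes only in rows, so rows that do not move let the fingers close. It gives the time, the measured TCP pose, the force, the opening and the grip force at its end, in the units of the state.
- get_obs(): the state, without advancing time (a new reading comes with each control period).
- camera(name): name is "side" or "top" or "wrist"; returns a dict with "frame" (400x640x3 uint8, red, green, blue), "z_map" (400x640 float32, m along the optical axis (not along the pixel's ray), 0 where there is no reading), "camera_matrix" (3x3 intrinsics, pixels), "rvec" (rotation vector, rad) and "tvec" (3), from world to camera coordinates, as OpenCV has them. Camera axes: x right, y down, z forward; pixel columns grow to the right and rows downward; lengths in m; the calibration is good to about 2 mm. A picture is of the moment at which its call begins.
- hand_in(): hands the job in; it is judged then, once.
The state is a dict: "time_s": time; "qpos": joint angles; "joint_vel": joint speeds; "tau": joint torques, N m; "ee_pos": TCP position; "eef_rot": TCP orientation; "force": force on the tool from outside, world axes, zero at the start; "moment": the same for the moment, N m; "grip_width": finger opening in m; "grip_force": force on a finger pad.
Only numpy, scipy, OpenCV 4.12 (cv2) and the standard library are available. Lean on these libraries where they do the work, as an engineer would, in place of code of your own. Each camera call takes 0.05 s, during which the arm holds its last target. There are 200 camera calls.

## Working session

There is one attempt and no reset: what is moved stays moved. The work goes in short steps, Python scripts to look and compute and a tool call to move; the robot and the scene stay as the last step left them, time stands still between calls to the robot, and variables do not carry over. Pictures are saved under pics/ and viewed, at most 10 in all, crops included, and the job is handed in when it is done.

Besides the shell and the picture viewer there is one more tool, called after "Emit:" as name(argument=value, ...) on one line, values as JSON. send_rows: Moves the arm, as the interface text tells. Its arguments: {"type":"object","properties":{"rows":{"type":"array"},"force":{"type":"number"}},"required":["rows"]}

```bash
mkdir -p pics; cat > h.py <<'E'
from station import *
import numpy as np, cv2
def cloud(c):
    z=c["z_map"]; K=c["camera_matrix"]; R=cv2.Rodrigues(np.array(c["rvec"],float))[0]; t=np.array(c["tvec"]).reshape(3)
    v,u=np.mgrid[:z.shape[0],:z.shape[1]]
    P=np.stack([(u-K[0][2])/K[0][0]*z,(v-K[1][2])/K[1][1]*z,z],-1)
    W=(P-t)@R; W[z==0]=np.nan
    return W
def snap(name,fn):
    c=camera(name); cv2.imwrite("pics/"+fn,c["frame"][...,::-1]); np.save("pics/"+fn[:-4]+".npy",cloud(c)); return c
E
python3 - <<'E'
from h import *
snap("top","top0.png"); snap("side","side0.png")
o=get_obs(); print(o)
E
```

```text
{'time_s': 0.1, 'qpos': array([ 1.12439005e+00,  3.00414318e-01,  1.52150176e+00,  6.63212212e-06,
        1.32071347e+00, -6.65918146e-02]), 'joint_vel': array([-0.00080862, -0.00209361, -0.00056965,  0.00018447,  0.00158185,
        0.0015712 ]), 'tau': array([-1.88293166e-04, -5.32648873e+01, -3.53279865e+01,  7.09624845e-02,
        2.36188306e-02, -1.20419284e-05]), 'ee_pos': array([0.20380785, 0.51059452, 0.20495104]), 'eef_rot': array([-3.14055849e+00, -7.54074391e-05,  2.76177651e+00]), 'force': array([-1.06718735, -0.38881121,  0.21315731]), 'moment': array([-0.03201894,  0.03850336, -0.09371451]), 'grip_force': 0.0, 'grip_width': 0.09417101331788046}
```

View pics/top0.png

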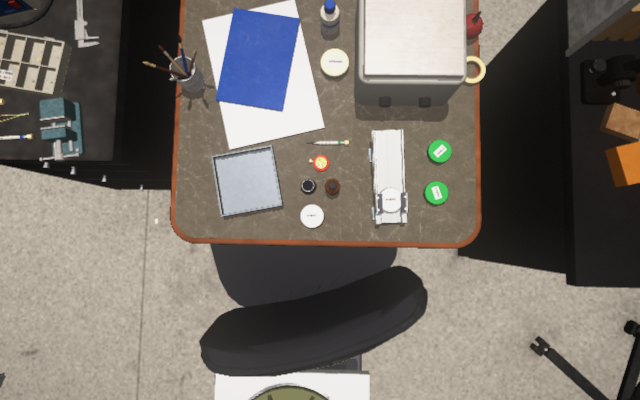

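View pics/side0.png

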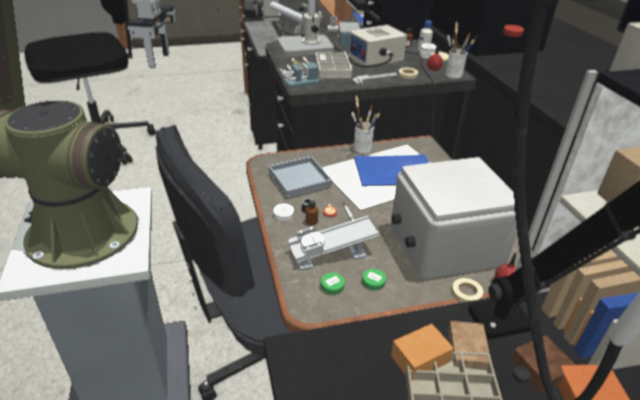

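The top view shows the chute around (388,175) with the tin at (391,201). The tray is at (248,181), the spare tin at (312,216) and the green look-alikes near (438,170). The side view agrees.

```bash
python3 - <<'E'
from h import *
np.set_printoptions(precision=4,suppress=True)
W=np.load("pics/top0.npy")
for n,(u,v) in dict(chute=(388,160),chtop=(388,132),tin=(391,199),spare=(312,216),tray=(248,181),table=(345,190),oven=(412,50),chair=(320,320)).items(): print(n,W[v,u])
im=cv2.imread("pics/top0.png")
cv2.imwrite("pics/z1.png",cv2.resize(im[120:240,200:460],None,fx=3,fy=3,interpolation=cv2.INTER_CUBIC))
def reg(u0,u1,v0,v1): 
    P=W[v0:v1,u0:u1].reshape(-1,3); return P[~np.isnan(P[:,0])]
P=reg(205,290,140,222); q=P[(P[:,2]>.022)&(P[:,2]<.04)]
print("tray",cv2.minAreaRect(q[:,:2].astype(np.float32)),len(q))
P=reg(295,330,202,232); q=P[(P[:,2]>.010)&(P[:,2]<.03)]; print("spare",cv2.minEnclosingCircle(q[:,:2].astype(np.float32)),q[:,2].mean())
P=reg(355,415,115,235); q=P[(P[:,2]>.02)&(P[:,2]<.09)]
print("chute",cv2.minAreaRect(q[:,:2].astype(np.float32)),q.min(0),q.max(0))
# tin by height profile
q=P[(P[:,2]>.02)]
for u in (385,388,391,394): print(u,[(round(float(W[v,u,0]),3),round(float(W[v,u,2]),3)) for v in range(128,228,4)])
print([ (u,W[199,u]) for u in range(370,412,3)])
E
```

```text
chute [ 0.5853 -0.1887  0.0483]
chtop [ 0.6413 -0.1874  0.0561]
tin [ 0.5059 -0.195   0.0488]
spare [ 0.4702 -0.0352  0.0163]
tray [0.5418 0.1017 0.0141]
table [ 0.5272 -0.1037  0.0019]
oven [ 0.7656 -0.2156  0.1718]
chair [ 0.2823 -0.0583  0.1501]
tray ((0.5413374304771423, 0.10274206101894379), (0.13019338250160217, 0.13038915395736694), 11.42145824432373) 557
spare ((0.47018760442733765, -0.03517257794737816), 0.024545198306441307) 0.01773366421509084
chute ((0.5517241954803467, -0.19183969497680664), (0.18977414071559906, 0.06429947912693024), 3.576937198638916) [ 0.4554 -0.2291  0.0206] [ 0.6462 -0.155   0.0668]
385 [(0.662, 0.002), (0.641, 0.058), (0.633, 0.055), (0.625, 0.055), (0.618, 0.051), (0.61, 0.05), (0.601, 0.05), (0.593, 0.049), (0.586, 0.046), (0.577, 0.048), (0.57, 0.041), (0.562, 0.042), (0.553, 0.042), (0.545, 0.043), (0.537, 0.036), (0.529, 0.039), (0.52, 0.052), (0.512, 0.05), (0.504, 0.047), (0.496, 0.049), (0.488, 0.046), (0.481, 0.026), (0.472, 0.027), (0.464, 0.024), (0.457, 0.001)]
388 [(0.663, 0.001), (0.641, 0.056), (0.633, 0.057), (0.626, 0.052), (0.618,
[... 1028 characters left out ...]
, (0.496, 0.048), (0.488, 0.044), (0.481, 0.025), (0.473, 0.028), (0.465, 0.025), (0.457, 0.002)]
[(370, array([ 0.5089, -0.1568,  0.0019])), (373, array([ 0.5091, -0.1632,  0.0006])), (376, array([ 0.5047, -0.164 ,  0.0577])), (379, array([ 0.5049, -0.1701,  0.0563])), (382, array([ 0.5051, -0.1762,  0.0554])), (385, array([ 0.5055, -0.1827,  0.0506])), (388, array([ 0.5058, -0.1889,  0.0491])), (391, array([ 0.5059, -0.195 ,  0.0488])), (394, array([ 0.506 , -0.201 ,  0.0483])), (397, array([ 0.5059, -0.2066,  0.0515])), (400, array([ 0.506 , -0.2127,  0.0506])), (403, array([ 0.5055, -0.2176,  0.058 ])), (406, array([ 0.5058, -0.2238,  0.056 ])), (409, array([ 0.5102, -0.2387,  0.0029]))]
```

View pics/z1.png

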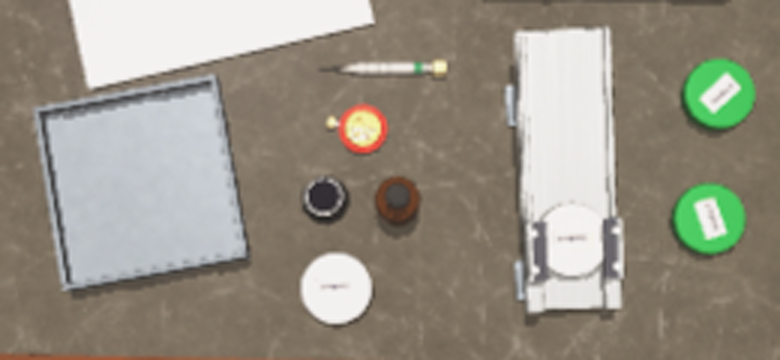

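The zoom shows the chute lips dark at (545,250) and (612,250), with the tin at (572,240). The spare tin is at (336,288). Before moving I'll check obstacle heights and refine the chute axis.

```bash
python3 - <<'E'
from h import *
W=np.load("pics/top0.npy"); P=W.reshape(-1,3); P=P[~np.isnan(P[:,0])]
def mx(x0,x1,y0,y1):
    q=P[(P[:,0]>x0)&(P[:,0]<x1)&(P[:,1]>y0)&(P[:,1]<y1)]; i=q[:,2].argmax(); print((x0,x1,y0,y1),q[i].round(3))
mx(.1,.42,-.35,.0);mx(.1,.42,0,.35);mx(.1,.42,.35,.7);mx(.42,.66,-.15,.0);mx(.42,.7,-.35,-.25);mx(.42,.66,.0,.3);mx(.66,.9,-.35,-.1);mx(.66,.9,-.1,.3)
q=P[(P[:,0]>.2)&(P[:,0]<.9)&(P[:,1]>-.35)&(P[:,1]<-.12)&(P[:,2]>.15)];print("oven front",q[q[:,0]>.4][:,0].min())
# wall edge centreline on the upper chute
im=cv2.cvtColor(cv2.imread("pics/top0.png"),cv2.COLOR_BGR2GRAY).astype(float)
c=[]
for v in range(134,186):
    r=W[v,360:415]; m=(r[:,2]>.025); 
    c.append((np.nanmean(r[m,0]),(r[m,1].min()+r[m,1].max())/2,np.ptp(r[m,1])))
c=np.array(c); m=(c[:,2]<.069); f=np.polyfit(c[m,0],c[m,1],1); print(np.degrees(np.arctan(f[0])),np.polyval(f,.5517),m.sum(),np.median(c[:,2]))
E
```

```text
(0.1, 0.42, -0.35, 0.0) [ 0.226 -0.016  0.223]
(0.1, 0.42, 0, 0.35) [0.229 0.021 0.221]
(0.1, 0.42, 0.35, 0.7) [0.191 0.452 0.228]
(0.42, 0.66, -0.15, 0.0) [ 0.528 -0.072  0.066]
(0.42, 0.7, -0.35, -0.25) [ 0.698 -0.258  0.076]
(0.42, 0.66, 0.0, 0.3) [0.604 0.104 0.035]
(0.66, 0.9, -0.35, -0.1) [ 0.73  -0.302  0.175]
(0.66, 0.9, -0.1, 0.3) [0.747 0.282 0.152]
oven front 0.7086411295267665
3.6542337666594853 -0.19119809718351613 52 0.06132652126021561
```

Emit:
send_rows(rows=[{"dz": -25,"roll": -6.3,"jaw": 1},{"dz": -25,"roll": -6.3,"jaw": 1},{"dz": -25,"roll": -6.3,"jaw": 1},{"dz": -25,"roll": -6.5,"jaw": 1}], force=15)

```text
invalid input at $.rows[0]: expected keys dx, dy, dz, roll, jaw
```

Emit:
send_rows(rows=[{"dx": 0,"dy": 0,"dz": -25,"roll": -6.3,"jaw": 1},{"dx": 0,"dy": 0,"dz": -25,"roll": -6.3,"jaw": 1},{"dx": 0,"dy": 0,"dz": -25,"roll": -6.3,"jaw": 1},{"dx": 0,"dy": 0,"dz": -25,"roll": -6.5,"jaw": 1}], force=15)

```text
time_s: 0.43
ee_pos: [0.2038, 0.5106, 0.3063]
eef_rot: [-3.141, -0.0, -3.073]
force: [0.2, 1.3, 0.6]
grip_width: 0.0706
grip_force: 0.0
```

Emit:
send_rows(rows=[{"dx": -20,"dy": -35,"dz": 0,"roll": 0,"jaw": 1},{"dx": -20,"dy": -35,"dz": 0,"roll": 0,"jaw": 1},{"dx": -20,"dy": -35,"dz": 0,"roll": 0,"jaw": 1},{"dx": -20,"dy": -35,"dz": 0,"roll": 0,"jaw": 1},{"dx": -20,"dy": -35,"dz": 0,"roll": 0,"jaw": 1},{"dx": -20,"dy": -35,"dz": 0,"roll": 0,"jaw": 1},{"dx": -20,"dy": -35,"dz": 0,"roll": 0,"jaw": 1},{"dx": -20,"dy": -35,"dz": 0,"roll": 0,"jaw": 1},{"dx": -20,"dy": -35,"dz": 0,"roll": 0,"jaw": 1},{"dx": -20,"dy": -35,"dz": 0,"roll": 0,"jaw": 1}])

```text
time_s: 1.27
ee_pos: [0.4263, 0.1723, 0.3054]
eef_rot: [3.142, -0.0, -3.078]
force: [0.0, -0.2, 1.3]
grip_width: 0.0042
grip_force: 0.0
```

Emit:
send_rows(rows=[{"dx": -1,"dy": -34,"dz": 0,"roll": 0,"jaw": 1},{"dx": -1,"dy": -34,"dz": 0,"roll": 0,"jaw": 1},{"dx": -1,"dy": -34,"dz": 0,"roll": 0,"jaw": 1},{"dx": -1,"dy": -34,"dz": 0,"roll": 0,"jaw": 1},{"dx": -1,"dy": -34,"dz": 0,"roll": 0,"jaw": 1},{"dx": -1,"dy": -34,"dz": 0,"roll": 0,"jaw": 1},{"dx": -1,"dy": -34,"dz": 0,"roll": 0,"jaw": 1},{"dx": -1,"dy": -34,"dz": 0,"roll": 0,"jaw": 1},{"dx": -1,"dy": -34,"dz": 0,"roll": 0,"jaw": 1},{"dx": 0,"dy": -34,"dz": 0,"roll": 0,"jaw": 1},{"dx": 0,"dy": -34,"dz": 0,"roll": 0,"jaw": 1},{"dx": 0,"dy": 0,"dz": 0,"roll": 0,"jaw": 1}])

```text
time_s: 2.27
ee_pos: [0.458, -0.2028, 0.3045]
eef_rot: [3.142, -0.002, -3.082]
force: [0.0, -0.6, 0.0]
grip_width: 0.0006
grip_force: 0.0
```

```bash
python3 - <<'E'
from h import *
c=snap("wrist","w1.png"); W=cloud(c); P=W.reshape(-1,3); P=P[~np.isnan(P[:,0])]; print(get_obs()["ee_pos"],get_obs()["eef_rot"])
q=P[(P[:,0]>.5)&(P[:,0]<.66)&(P[:,1]>-.26)&(P[:,1]<-.13)&(P[:,2]>.025)&(P[:,2]<.1)]
print(len(q)); 
if len(q): print(cv2.minAreaRect(q[:,:2].astype(np.float32)))
E
```

```text
[ 0.4580634  -0.20057268  0.30457861] [ 3.14089581e+00 -1.46338996e-03 -3.08141897e+00]
1184
((0.5322185754776001, -0.1944238543510437), (0.06599374860525131, 0.06335105001926422), 2.0511062145233154)
```

View pics/w1.png

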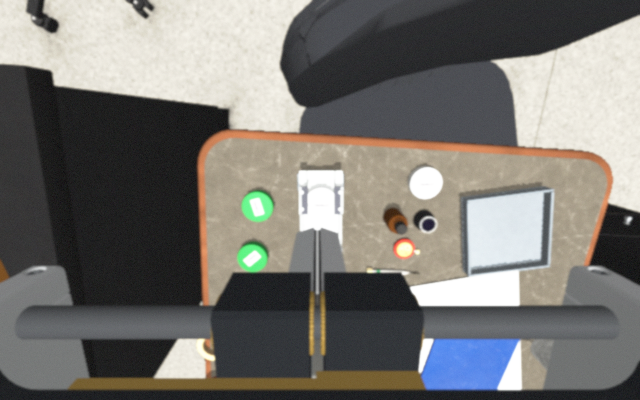

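The wrist view shows the chute's lower end at (321,172) and the tin at (321,197), with the shut fingers lined up with the chute. I'll measure lateral offsets from this view.

```bash
python3 - <<'E'
from h import *
W=np.load("pics/w1.npy")
for v in range(170,232,4):
    r=W[v,285:360]; m=(r[:,2]>.015)&(r[:,2]<.09); 
    if m.sum(): 
        q=r[m]; print(v,q[:,0].mean().round(4),q[:,1].min().round(4),q[:,1].max().round(4),((q[:,1].min()+q[:,1].max())/2).round(4),W[v,321].round(4))
E
```

```text
170 0.4548 -0.1764 -0.1677 -0.1721 [ 0.4621 -0.196  -0.0019]
174 0.4634 -0.2285 -0.1672 -0.1978 [ 0.4641 -0.1962  0.0232]
178 0.4692 -0.2282 -0.1671 -0.1976 [ 0.4699 -0.1958  0.0246]
182 0.475 -0.2279 -0.1667 -0.1973 [ 0.4757 -0.1955  0.0258]
186 0.4807 -0.2272 -0.1672 -0.1972 [ 0.4818 -0.1951  0.0259]
190 0.4835 -0.2281 -0.1655 -0.1968 [ 0.4836 -0.1952  0.0453]
194 0.4887 -0.2278 -0.1652 -0.1965 [ 0.4893 -0.1949  0.0462]
198 0.4943 -0.2274 -0.1648 -0.1961 [ 0.4949 -0.1946  0.0473]
202 0.5001 -0.2272 -0.1645 -0.1959 [ 0.5008 -0.1942  0.0479]
206 0.5056 -0.2268 -0.1641 -0.1955 [ 0.5069 -0.1938  0.0474]
210 0.5114 -0.2251 -0.1637 -0.1944 [ 0.5118 -0.1936  0.0515]
214 0.5185 -0.2249 -0.1644 -0.1946 [ 0.5183 -0.1931  0.05  ]
218 0.5268 -0.2255 -0.1642 -0.1949 [ 0.5237 -0.1928  0.0523]
222 0.535 -0.2251 -0.1637 -0.1944 [ 0.5348 -0.1919  0.0374]
226 0.5411 -0.2248 -0.1634 -0.1941 [ 0.5415 -0.1915  0.0364]
230 0.5457 -0.2245 -0.1631 -0.1938 [ 0.4477 -0.201   0.3093]
```

Emit:
send_rows(rows=[{"dx": 0,"dy": 3,"dz": 35,"roll": 0,"jaw": 1},{"dx": 0,"dy": 0,"dz": 35,"roll": 0,"jaw": 1},{"dx": 0,"dy": 0,"dz": 35,"roll": 0,"jaw": 1},{"dx": 0,"dy": 0,"dz": 35,"roll": 0,"jaw": 1},{"dx": 0,"dy": 0,"dz": 35,"roll": 0,"jaw": 1},{"dx": 0,"dy": 0,"dz": 35,"roll": 0,"jaw": 1},{"dx": 0,"dy": 0,"dz": 20,"roll": 0,"jaw": 1},{"dx": 0,"dy": 0,"dz": 0,"roll": 0,"jaw": 1},{"dx": 0,"dy": 0,"dz": 0,"roll": 0,"jaw": 1}])

```text
time_s: 3.07
ee_pos: [0.4582, -0.1947, 0.0756]
eef_rot: [3.141, -0.001, -3.077]
force: [-0.7, 0.1, 0.4]
grip_width: 0.0004
grip_force: 0.0
```

Emit:
send_rows(rows=[{"dx": 0,"dy": -3,"dz": 0,"roll": 0,"jaw": 1},{"dx": 0,"dy": 0,"dz": 15,"roll": 0,"jaw": 1},{"dx": 0,"dy": 0,"dz": 15,"roll": 0,"jaw": 1},{"dx": 0,"dy": 0,"dz": 13,"roll": 0,"jaw": 1},{"dx": 0,"dy": 0,"dz": 0,"roll": 0,"jaw": 1},{"dx": 0,"dy": 0,"dz": 0,"roll": 0,"jaw": 1}])

```text
time_s: 3.57
ee_pos: [0.4591, -0.1986, 0.0338]
eef_rot: [-3.141, 0.001, -3.078]
force: [0.8, -0.7, 0.2]
grip_width: 0.0005
grip_force: 0.0
```

Emit:
send_rows(rows=[{"dx": -7,"dy": 0.5,"dz": -1.2,"roll": 0,"jaw": 1},{"dx": -7,"dy": 0.5,"dz": -1.2,"roll": 0,"jaw": 1},{"dx": -7,"dy": 0,"dz": -1.2,"roll": 0,"jaw": 1},{"dx": -7,"dy": 0,"dz": -1.2,"roll": 0,"jaw": 1},{"dx": -7,"dy": 0,"dz": -1.2,"roll": 0,"jaw": 1}])

```text
time_s: 3.98
ee_pos: [0.4943, -0.1953, 0.039]
eef_rot: [-3.141, 0.001, -3.078]
force: [-0.7, -0.1, 0.7]
grip_width: 0.0001
grip_force: 0.4
```

Emit:
send_rows(rows=[{"dx": -7,"dy": 0,"dz": -1.2,"roll": 0,"jaw": 1},{"dx": -7,"dy": 0,"dz": -1.2,"roll": 0,"jaw": 1},{"dx": -7,"dy": 0,"dz": -1.2,"roll": 0,"jaw": 1},{"dx": -7,"dy": 0,"dz": -1.2,"roll": 0,"jaw": 1},{"dx": -7,"dy": 0,"dz": -1.2,"roll": 0,"jaw": 1},{"dx": -7,"dy": 0,"dz": -1.2,"roll": 0,"jaw": 1},{"dx": 0,"dy": 0,"dz": 0,"roll": 0,"jaw": 1}])

```text
time_s: 4.57
ee_pos: [0.5365, -0.1925, 0.0459]
eef_rot: [-3.141, 0.001, -3.078]
force: [0.1, 0.0, -0.4]
grip_width: 0.0005
grip_force: 0.0
```

```bash
python3 - <<'E'
from h import *
c=snap("side","s1.png"); 
f=c["frame"][170:310,240:420,::-1]; cv2.imwrite("pics/s1z.png",cv2.resize(f,None,fx=4,fy=4,interpolation=cv2.INTER_CUBIC))
E
```

```text
(no output)
```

View pics/s1z.png

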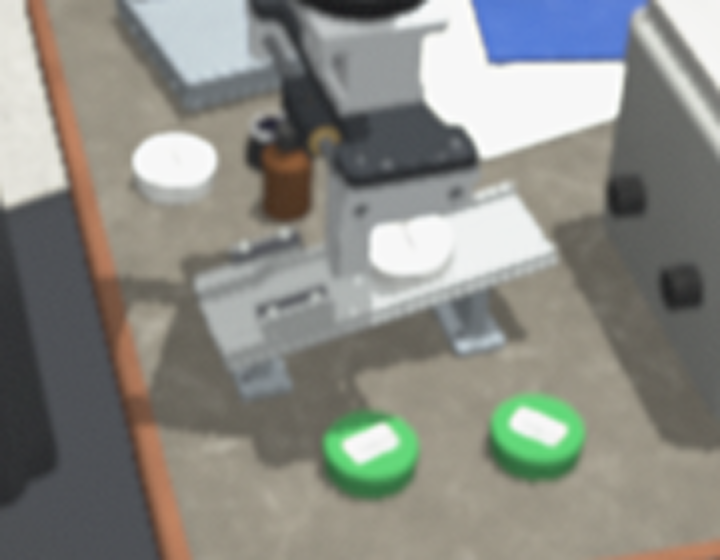

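The tin at (410,250) is clear of the lips, with the fingers just downhill of it. I'll back off, lift, open and measure the tin.

Emit:
send_rows(rows=[{"dx": 6,"dy": 0,"dz": -1,"roll": 0,"jaw": 1},{"dx": 0,"dy": 0,"dz": -15,"roll": 0,"jaw": 1},{"dx": 0,"dy": 0,"dz": -30,"roll": 0,"jaw": 1},{"dx": 0,"dy": 0,"dz": -30,"roll": 0,"jaw": -0.8},{"dx": 0,"dy": 0,"dz": -20,"roll": 0,"jaw": -0.8},{"dx": 0,"dy": 0,"dz": 0,"roll": 0,"jaw": -0.8},{"dx": 0,"dy": 0,"dz": 0,"roll": 0,"jaw": -0.8}])

```text
time_s: 5.2
ee_pos: [0.529, -0.1932, 0.1424]
eef_rot: [-3.141, 0.002, -3.078]
force: [-0.5, 0.5, -0.7]
grip_width: 0.0238
grip_force: 0.0
```

```bash
python3 - <<'E'
from h import *
o=get_obs();print(o["ee_pos"],o["eef_rot"],o["grip_width"])
for n in ("side","wrist","top"):
    c=snap(n,n+"2.png"); P=cloud(c).reshape(-1,3); f=c["frame"].reshape(-1,3); k=~np.isnan(P[:,0]); P=P[k]
    d=(P[:,:2]-[.5517,-.1918]); t=np.radians(3.6); X=d@[np.cos(t),np.sin(t)]; Y=d@[-np.sin(t),np.cos(t)]
    h=P[:,2]-.04-.1763*X
    m=(abs(Y)<.04)&(X>-.03)&(X<.09)&(h>.0135)&(h<.022)
    q=np.c_[X,Y][m]
    print(n,m.sum(), cv2.minEnclosingCircle(q.astype(np.float32)) if m.sum()>5 else "", q.min(0) if m.sum() else "",q.max(0) if m.sum() else "", P[m].mean(0))
E
```

```text
[ 0.52898846 -0.19318676  0.14236656] [-3.14076819e+00  1.52122711e-03 -3.07831640e+00] 0.02382765373586019
side 266 ((0.019765060395002365, -0.00024413240316789597), 0.026227200403809547) [-0.00528336 -0.02593887] [0.0426005  0.02587968] [ 0.57002136 -0.19161619  0.05953869]
wrist 2079 ((0.0182938389480114, -6.834270607214421e-05), 0.02465207688510418) [-0.00600642 -0.02136451] [0.04261966 0.0212828 ] [ 0.56917335 -0.19078457  0.05952912]
top 0    [nan nan nan]<stdin>:9: RuntimeWarning: Mean of empty slice.
  ret = um.true_divide(
```

Emit:
send_rows(rows=[{"dx": -14,"dy": 0,"dz": 0,"roll": 0,"jaw": -0.8},{"dx": -14,"dy": 0,"dz": 0,"roll": 0,"jaw": -0.8},{"dx": -14,"dy": 0,"dz": 0,"roll": 0,"jaw": -0.8},{"dx": 0,"dy": 0,"dz": 0,"roll": 0,"jaw": -0.8},{"dx": 0,"dy": 0,"dz": 20,"roll": 0,"jaw": -0.8},{"dx": 0,"dy": 0,"dz": 20,"roll": 0,"jaw": -0.8},{"dx": 0,"dy": 0,"dz": 20,"roll": 0,"jaw": -0.8},{"dx": 0,"dy": 0,"dz": 15,"roll": 0,"jaw": -0.8},{"dx": 0,"dy": 0,"dz": 0,"roll": 0,"jaw": -0.8},{"dx": 0,"dy": 0,"dz": 0,"roll": 0,"jaw": -0.8}])

```text
time_s: 6.18
ee_pos: [0.5703, -0.1902, 0.0659]
eef_rot: [3.141, -0.002, -3.078]
force: [-0.1, 0.5, 0.9]
grip_width: 0.0847
grip_force: 0.0
```

Emit:
send_rows(rows=[{"dx": -1,"dy": 0,"dz": 6,"roll": 0,"jaw": -0.8},{"dx": 0,"dy": 0,"dz": 6,"roll": 0,"jaw": -0.8},{"dx": 0,"dy": 0,"dz": 0,"roll": 0,"jaw": 0.2},{"dx": 0,"dy": 0,"dz": 0,"roll": 0,"jaw": 0.2},{"dx": 0,"dy": 0,"dz": 0,"roll": 0,"jaw": 0.2},{"dx": 0,"dy": 0,"dz": 0,"roll": 0,"jaw": 0.2},{"dx": 0,"dy": 0,"dz": 0,"roll": 0,"jaw": 0.2},{"dx": 0,"dy": 0,"dz": 0,"roll": 0,"jaw": 0.2},{"dx": 0,"dy": 0,"dz": 0,"roll": 0,"jaw": 0.2}], force=15)

```text
time_s: 6.93
ee_pos: [0.5722, -0.1903, 0.0549]
eef_rot: [-3.141, 0.0, -3.078]
force: [0.2, -1.4, 1.1]
grip_width: 0.049
grip_force: 15.0
```

Gripped at 49 mm. Lifting slowly.

Emit:
send_rows(rows=[{"dx": 0,"dy": 0,"dz": -5,"roll": 0,"jaw": 0.2},{"dx": 0,"dy": 0,"dz": -10,"roll": 0,"jaw": 0.2},{"dx": 0,"dy": 0,"dz": -15,"roll": 0,"jaw": 0.2},{"dx": 0,"dy": 0,"dz": -20,"roll": 0,"jaw": 0.2},{"dx": 0,"dy": 0,"dz": -20,"roll": 0,"jaw": 0.2},{"dx": 0,"dy": 0,"dz": -20,"roll": 0,"jaw": 0.2},{"dx": 0,"dy": 0,"dz": 0,"roll": 0,"jaw": 0.2},{"dx": 0,"dy": 0,"dz": 0,"roll": 0,"jaw": 0.2}], force=15)

```text
time_s: 7.6
ee_pos: [0.5725, -0.1904, 0.1459]
eef_rot: [-3.141, 0.002, -3.078]
force: [0.1, -1.0, -0.8]
grip_width: 0.049
grip_force: 15.0
```

```bash
python3 - <<'E'
from h import *
c=snap("side","s3.png"); 
f=c["frame"][150:290,240:420,::-1]; cv2.imwrite("pics/s3z.png",cv2.resize(f,None,fx=4,fy=4,interpolation=cv2.INTER_CUBIC))
E
```

```text
(no output)
```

View pics/s3z.png

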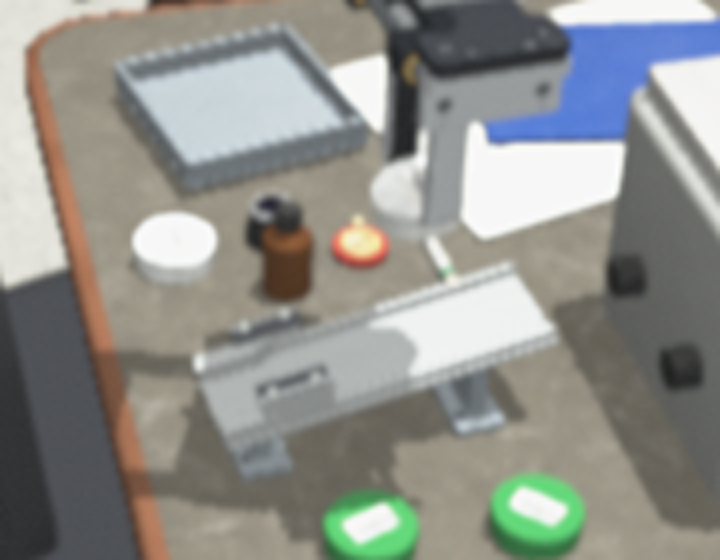

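Emit:
send_rows(rows=[{"dx": 1,"dy": 15,"dz": 0,"roll": 0,"jaw": 0.2},{"dx": 1,"dy": 25,"dz": 0,"roll": 0,"jaw": 0.2},{"dx": 1,"dy": 27,"dz": 0,"roll": 0,"jaw": 0.2},{"dx": 1,"dy": 27,"dz": 0,"roll": 0,"jaw": 0.2},{"dx": 1,"dy": 27,"dz": 0,"roll": 0,"jaw": 0.2},{"dx": 1,"dy": 27,"dz": 0,"roll": 0,"jaw": 0.2},{"dx": 1,"dy": 27,"dz": 0,"roll": 0,"jaw": 0.2},{"dx": 1,"dy": 27,"dz": 0,"roll": 0,"jaw": 0.2},{"dx": 1,"dy": 27,"dz": 0,"roll": 0,"jaw": 0.2},{"dx": 1,"dy": 27,"dz": 0,"roll": 0,"jaw": 0.2},{"dx": 1,"dy": 25,"dz": 0,"roll": 0,"jaw": 0.2},{"dx": 1,"dy": 13,"dz": 0,"roll": 0,"jaw": 0.2}])

```text
time_s: 8.65
ee_pos: [0.5402, 0.1052, 0.1436]
eef_rot: [3.141, -0.002, -3.076]
force: [-0.7, -0.0, -0.7]
grip_width: 0.0487
grip_force: 15.0
```

Emit:
send_rows(rows=[{"dx": 0,"dy": 0,"dz": 0,"roll": 0,"jaw": 0.2},{"dx": 0,"dy": 0,"dz": 20,"roll": 0,"jaw": 0.2},{"dx": 0,"dy": 0,"dz": 25,"roll": 0,"jaw": 0.2},{"dx": 0,"dy": 0,"dz": 25,"roll": 0,"jaw": 0.2},{"dx": 0,"dy": 0,"dz": 20,"roll": 0,"jaw": 0.2},{"dx": 0,"dy": 0,"dz": 15,"roll": 0,"jaw": 0.2},{"dx": 0,"dy": 0,"dz": 0,"roll": 0,"jaw": 0.2},{"dx": 0,"dy": 0,"dz": 0,"roll": 0,"jaw": 0.2}])

```text
time_s: 9.32
ee_pos: [0.5411, 0.1017, 0.0392]
eef_rot: [-3.141, -0.002, -3.079]
force: [0.8, -0.3, -0.4]
grip_width: 0.0491
grip_force: 15.0
```

Emit:
send_rows(rows=[{"dx": 0,"dy": 0,"dz": 4,"roll": 0,"jaw": 0.2},{"dx": 0,"dy": 0,"dz": 4,"roll": 0,"jaw": 0.2},{"dx": 0,"dy": 0,"dz": 3,"roll": 0,"jaw": 0.2},{"dx": 0,"dy": 0,"dz": 2,"roll": 0,"jaw": 0.2},{"dx": 0,"dy": 0,"dz": 0,"roll": 0,"jaw": 0.2},{"dx": 0,"dy": 0,"dz": 0,"roll": 0,"jaw": 0.2}], force=5)

```text
time_s: 9.82
ee_pos: [0.5415, 0.1024, 0.0267]
eef_rot: [-3.142, 0.0, -3.078]
force: [0.1, -0.2, -0.8]
grip_width: 0.0492
grip_force: 5.0
```

Releasing, then retreating.

Emit:
send_rows(rows=[{"dx": 0,"dy": 0,"dz": 0,"roll": 0,"jaw": -0.35},{"dx": 0,"dy": 0,"dz": 0,"roll": 0,"jaw": -0.35},{"dx": 0,"dy": 0,"dz": 0,"roll": 0,"jaw": -0.35},{"dx": 0,"dy": 0,"dz": 0,"roll": 0,"jaw": -0.35},{"dx": 0,"dy": 0,"dz": 0,"roll": 0,"jaw": -0.35},{"dx": 0,"dy": 0,"dz": -15,"roll": 0,"jaw": -0.35},{"dx": 0,"dy": 0,"dz": -30,"roll": 0,"jaw": -0.35},{"dx": 0,"dy": 0,"dz": -40,"roll": 0,"jaw": -0.35},{"dx": 0,"dy": 0,"dz": -40,"roll": 0,"jaw": -0.35},{"dx": 0,"dy": 0,"dz": -20,"roll": 0,"jaw": -0.35},{"dx": 0,"dy": 0,"dz": 0,"roll": 0,"jaw": -0.35},{"dx": 0,"dy": 0,"dz": 0,"roll": 0,"jaw": -0.35}])

```text
time_s: 10.82
ee_pos: [0.5418, 0.1024, 0.1724]
eef_rot: [3.141, 0.002, -3.078]
force: [0.1, -0.4, -0.2]
grip_width: 0.0634
grip_force: 0.0
```

```bash
python3 - <<'E'
from h import *
o=get_obs();print(o["ee_pos"],o["grip_width"])
c=snap("side","s4.png"); P=cloud(c).reshape(-1,3); P=P[~np.isnan(P[:,0])]
q=P[(np.hypot(P[:,0]-.541,P[:,1]-.103)<.045)&(P[:,2]>.022)&(P[:,2]<.06)]
print(len(q),q.mean(0),q.min(0),q.max(0)); A=np.c_[q[:,:2]-q[:,:2].mean(0),np.ones(len(q))]; print("slope",np.linalg.lstsq(A,q[:,2],rcond=None)[0])
f=c["frame"][140:280,240:420,::-1]; cv2.imwrite("pics/s4z.png",cv2.resize(f,None,fx=4,fy=4,interpolation=cv2.INTER_CUBIC))
E
```

```text
[0.54176608 0.10242693 0.17237747] 0.06337415189153528
171 [0.54075632 0.09869523 0.02654011] [0.51726122 0.0737219  0.02205083] [0.56509996 0.12871082 0.03038755]
slope [0.00317048 0.03562267 0.02654011]
```

View pics/s4z.png

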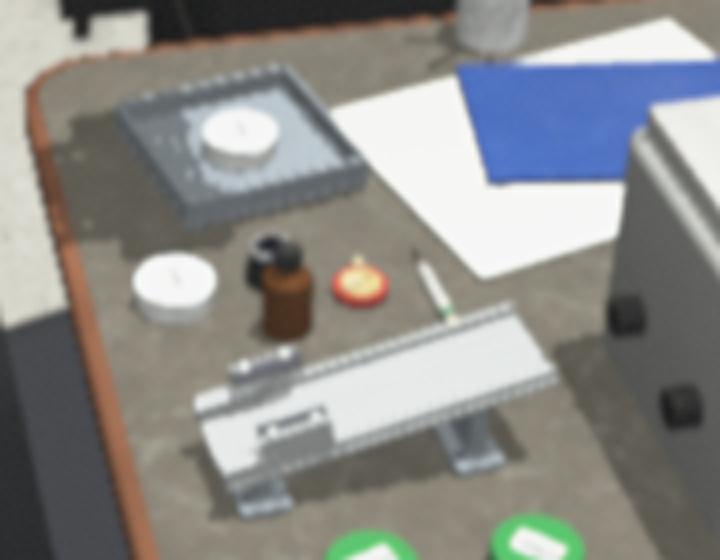

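The tin lies flat with its lid up in the middle of the tray, at (240,138). The spare tin at (175,285) hasn't moved.

```bash
python3 -c "
from station import *
print(hand_in())"
```

```text
the job is handed in; nothing more can be done
None
```

The jammed tin was nudged up clear of the lips, lifted out and set down lid up and flat in the tray; the spare tin was left where it stood, and the job was handed in at about 11 s (the hand-in returned no verdict).

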